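# Clamp a plaque in the cam-locked work-holding board

### The arm

A 6-joint arm with a two-finger parallel gripper is mounted at the origin on the work surface. World frame = base frame: x ahead of the robot, y to its left, z up, the work surface at z = 0. Lengths are in m, angles in rad, forces in N, time in s.
With the tool pointing down it reaches from about 0.275 to 0.85 m from the base axis. Payload 5.2 kg.
Tool frame: the origin (TCP) lies at the very end of the fingers, on their centre line; the grasp point (between the pads) lies 19 mm behind it; z points along the fingers, y is the line along which they close (so a half turn about z gives the same grasp; the last joint's range is limited). The gripper opens to 85 mm and grips with 20 to 120 N. Pads are 22 mm wide; open, the fingers measure 114 mm over their backs; the gripper's body (76 mm by 85 mm) begins 54 mm behind the grasp point. The pads swing forward as they close: fully open they stand 13 mm farther back than shut.
Start: joints at [-1.46, 0.259, 1.535, -0, 1.348, -0.203], TCP at [0.17, -0.523, 0.209] pointing down, gripper open.
Joint ranges: [-3.14, 3.14], [-0.91, 2.08], [0.19, 2.58], [-1.22, 4.36], [0.22, 2.71], [-3.12, 3.12]. Speed limits (rad/s): [2.57, 2.57, 3.14, 3.14, 3.14, 3.14].

### API

Orientations are given as [roll, pitch, yaw] about the fixed x, y, z axes, in that order (R = Rz(yaw) Ry(pitch) Rx(roll)).
In Python, from station import telemetry, viewer, workorder gives the robot as it stands.
- The arm moves only by the shell command python3 -m crank 'ROWS'. ROWS is JSON, a list of rows, each a list of 3 entries, a list of its own where there are three numbers: the gripper command: -1 is fully open, 1 is shut, values between are in proportion, then the shift along the tool's x, y, z in cm, then the turn about the tool's z in degrees. A call has 1 to 20 rows; each row shifts and turns the commanded pose from where the row before left it, along the tool's axes as they then stand; what a row does not reach is not made up. A row lasts 1/12 s, in which the tool goes at most 41.7 mm and 7.16 degrees, less where a joint would pass 70% of its speed; a pose out of reach is approached as far as the arm can. A call is refused whole if a number of a shift passes 4.17 or a number of a turn 7.16, either way. A call with a gripper value outside its range is refused whole. The fingers move at their own pace and stop on an object; the grip force is fixed at half the most. Time passes only in rows, so rows that do not move let the fingers close. It gives the time, the measured TCP pose, the force, the opening and the grip force at its end, in the units of the state.
- telemetry.read_state(): the state, without advancing time (a new reading comes with each control period).
- viewer.camera(name): name is "scene" or "top"; returns a dict with "color" (400x640x3 uint8, red, green, blue), "depth" (400x640 float32, m along the optical axis (not along the pixel's ray), 0 where there is no reading), "mtx" (3x3 intrinsics, pixels), "pose" (4x4, takes a point from camera to world coordinates). Camera axes: x right, y down, z forward; pixel columns grow to the right and rows downward; lengths in m; the calibration is good to about 2 mm. A picture is of the moment at which its call begins.
- workorder.finish_job(): hands the job in; it is judged then, once.
The state is a dict: "clock": time; "joint_pos": joint angles; "joint_vel": joint speeds; "tau": joint torques, N m; "ee_pos": TCP position; "eef_rot": TCP orientation; "force": force on the tool from outside, world axes, zero at the start; "moment": the same for the moment, N m; "grip_width": opening from 0.0 (shut) to 1.0 (fully open); "grip_force": force on a finger pad.
Only numpy, scipy, OpenCV 4.12 (cv2) and the standard library are available. Lean on these libraries where they do the work, as an engineer would, in place of code of your own. Each camera call takes 0.05 s, during which the arm holds its last target. There are 200 camera calls.

### The job

Clamp the wooden plaque for carving: push the lever of the eccentric lock all the way round to the cam's low point so that the slide is free, push the slide forward by its handle until its jaw holds the plaque flush and square against the end fence, then push the lever all the way back round to its first stop so that the slide is locked again. Do not force the slide while it is locked, let only the jaw move the plaque (the fingers must not touch or lift it), and leave the other things on the table undisturbed.

Things in the scene. Friction and masses are not known exactly. Their poses are not given: they have to be found in the camera images.
- jig: Work-holding board fixed to the table: plywood 510 x 240 x 18 mm. Origin on the table top, under the axis of the slide's bar, beside the cam's pivot. x = FORWARD, the slide's closing direction, towards the end fence; y = from the bar to the cam's side; z up. It covers x -145 to 365, y -100 to 140 mm. From the back lie handle, bar (32 mm wide, top at z 43 mm, rails 38 mm), jaw, plaque, fence.
- fence_face (a point): Middle of the face of the wooden end fence that the plaque is clamped against: 325 mm forward of the board's origin, 35 mm above the table. The face is 200 mm wide, square to the board's x axis; the fence's top is 52 mm above the table.
- cam_pivot (a point): Pivot of the cam, at board x = 0, y = 50.4 mm, 53 mm above the table. The cam is a dark steel disc 56 mm across, centred 7 mm off the pivot, that bears on the side of the bar. A flat lever (14 mm wide, top at z 51 mm) runs 75 mm from here to the knob; the pivot bolt ends at z 61 mm. Two stop pins for the lever, 54 mm high, stand at board x = -46 and +46, y = 39 mm.
- knob (a point): Upright black round knob at the end of the lever, 20 mm in diameter, from 45 to 90 mm above the table; this point is on its axis, 75 mm above the table, 75 mm from the pivot. Pushed sideways from either side it carries the lever round.
- cam (a joint): Cam angle, rad, clockwise from above; starts at 0 to 0.12. 0 (stop): high point on the bar, slide locked, lever points back (board -x). Pi (stop): low point, slide free, lever points forward. In between it sweeps round the board's +y side. Stays where left. At the knob it takes 3 N, up to 15 N below 0.5 rad, where the cam bites and may drag the slide 15 mm back (unlocking) or press it forward (locking).
- slide (a joint): Forward position of the slide, m, range 0 to 0.075; starts at 0 to 0.02. With the plaque tight between jaw and fence it reads 0.060. Free, it takes about 3 N to push, plus 2 N for the plaque, and stays where it is left; locked, it holds against a push of about 25 N.
- handle (a point): Turned wooden handle at the rear of the slide's bar, 34 mm in diameter at its thickest, from 43 to 99 mm above the table; this point is on its axis, 73 mm above the table, at board x = -0.150 + slide, y = 0. The bar runs on 20 mm behind it. The jaw (130 mm wide, cork-faced, top at z 53 mm) is rigid with it, its face 285 mm forward of this point.
- plaque_mid (a point): Centre of the loose wooden plaque with a raised border, 130 mm (x) by 170 mm (y) by 18 mm, 0.3 kg, lying on the board between jaw and fence, 27 mm above the table; its axes are along its sides. It starts up to 35 mm short of the fence, slightly askew. Clamped, its centre is 65 mm behind the fence's face.
- pen_pot: Bystander: green pot of reed pens, 76 mm across, 190 mm tall; origin under its centre.
- ink_jar: Bystander: ink jar, 58 mm across, 48 mm tall; origin under its centre.
- ink_lid: Bystander: black jar lid, 54 mm across, 12 mm thick; origin under its centre.
- sanding_block: Bystander: cork sanding block 87 x 52 x 30 mm, lying on the board beside the bar, on the side without the cam; origin under its centre.
- glue_bottle: Bystander: white glue bottle 48 mm across, 125 mm tall, standing on the table about 165 mm from the cam's pivot, on the cam's side; origin under its centre.
- ruler: Bystander: wooden ruler 300 x 30 x 5 mm, lying on the table behind the board; origin under its centre.
- dust_brush: Bystander: brush lying on the table; origin under its middle.
- reed_pen: Bystander: reed pen 190 mm long, lying on the table; origin under its middle.
- plaque: The plaque itself (see plaque_mid); origin under its centre, axes as there.
Not all that is in view belongs to the job. Leave any pink or red look-alike of the plaque alone.

How it is judged:
By the outcome, as a careful person would: the job done as asked, in the order asked, and still so for the second after the job is handed in, with the robot touching nothing.
It also fails if it takes over 64 s, if anything falls off the work surface, if the arm or the gripper's body presses on something with over 40 N, if the wrist force passes 120 N, or if a joint passes its speed limit or range.

## Working session

There is one attempt and no reset: what is moved stays moved. The work goes in short steps, Python scripts to look and compute and a shell command to move; the robot and the scene stay as the last step left them, time stands still between calls to the robot, and variables do not carry over. Pictures are saved under pics/ and viewed, at most 10 in all, crops included, and the job is handed in when it is done.

```bash
mkdir -p pics; ls; python3 - <<'E'
from station import telemetry, viewer
import cv2,numpy as np
for n in("scene","top"):
    c=viewer.camera(n); cv2.imwrite(f"pics/{n}0.png",c["color"][:,:,::-1]); np.savez(f"{n}0.npz",**c)
    print(n,np.round(c["mtx"],1).tolist(),np.round(c["pose"],3).tolist())
print(telemetry.read_state())
E
```

```text
pics
scene [[408.0, 0.0, 319.6], [0.0, 408.0, 201.2], [0.0, 0.0, 1.0]] [[-0.451, 0.634, -0.629, 1.395], [0.893, 0.324, -0.313, 0.415], [0.005, -0.703, -0.712, 1.017], [0.0, 0.0, 0.0, 1.0]]
top [[436.0, 0.0, 316.8], [0.0, 436.0, 200.7], [0.0, 0.0, 1.0]] [[-0.024, -0.998, 0.064, 0.469], [-1.0, 0.024, -0.002, -0.004], [0.0, -0.064, -0.998, 1.257], [0.0, 0.0, 0.0, 1.0]]
{'clock': 0.1, 'joint_pos': array([-1.45979372e+00,  2.59278598e-01,  1.53596577e+00, -2.69960687e-05,
        1.34799927e+00, -2.02780468e-01]), 'joint_vel': array([ 1.32910061e-03, -1.12648287e-03, -1.97504252e-03, -1.08214572e-03,
        3.79945619e-05,  1.94128480e-04]), 'tau': array([ 2.40610170e-03, -4.46967387e+01, -2.91247845e+01, -3.92895599e-04,
        6.23663102e-03, -1.94225333e-05]), 'ee_pos': array([ 0.16972808, -0.52262262,  0.20795645]), 'eef_rot': array([-3.13997020e+00, -3.06717714e-04,  3.13788814e-01]), 'force': array([ 0.12677897, -0.64616068,  0.87664106]), 'moment': array([-0.04372031,  0.01669562, -0.01929737]), 'grip_force': 0.0, 'grip_width': 0.9983759301242466}
```

View pics/top0.png

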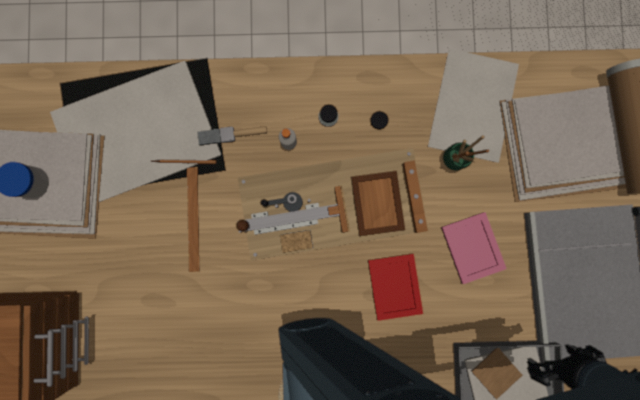

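View pics/scene0.png

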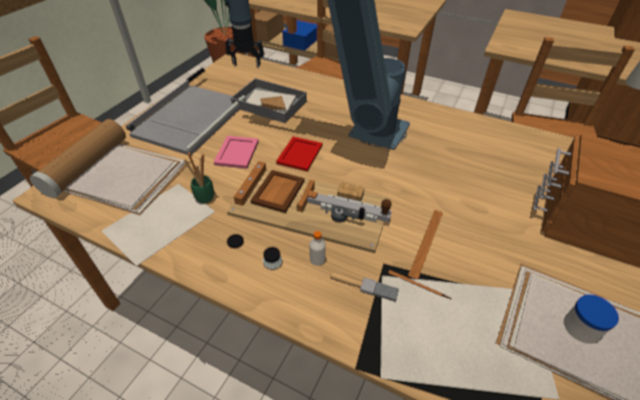

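The top view shows handle (243,226), knob (266,203), cam (292,201), jaw (342,209), plaque (378,203) and fence (414,196). Forward is about world -y, and the glue bottle stands at (288,139). I'll take an enlarged crop next.

```bash
cat > h.py <<'E'
import numpy as np,cv2
def pix(c,u,v,z):
    "world point on ray through pixel at height z"
    K,P=c["mtx"],c["pose"]; d=P[:3,:3]@np.linalg.inv(K)@[u,v,1]; o=P[:3,3]
    return o+d*(z-o[2])/d[2]
def dep(c,u,v):
    z=c["depth"][int(round(v)),int(round(u))]; K,P=c["mtx"],c["pose"]
    return P[:3,:3]@(np.linalg.inv(K)@[u,v,1]*z)+P[:3,3]
def crop(c,u0,v0,u1,v1,s,name):
    cv2.imwrite(name,cv2.resize(c["color"][v0:v1,u0:u1,::-1],None,fx=s,fy=s,interpolation=cv2.INTER_CUBIC))
E
python3 - <<'E'
from h import *
c=np.load("top0.npz"); crop(c,230,120,430,270,4,"pics/top0c.png")
for n,u,v in [("handle",243,226),("knob",266,203),("cam",292,201),("jaw",342,209),("plq",378,203),("fence",414,196),("glue",288,139)]: print(n,np.round(dep(c,u,v),3))
E
```

```text
handle [0.481 0.191 0.098]
knob [0.542 0.13  0.086]
cam [0.547 0.062 0.056]
jaw [ 0.522 -0.076  0.053]
plq [ 0.538 -0.179  0.028]
fence [ 0.553 -0.276  0.054]
glue [0.712 0.067 0.095]
```

View pics/top0c.png

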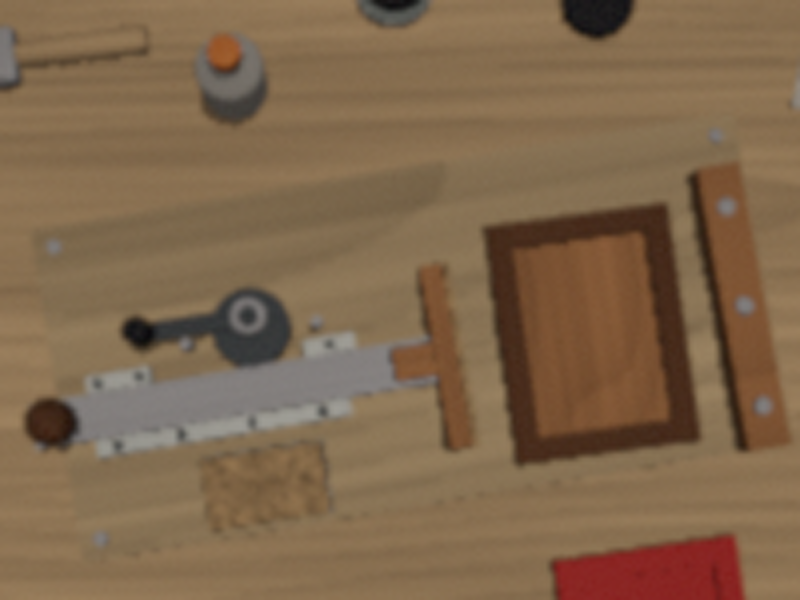

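The crop shows the handle top at (50,421), knob top (139,332), pivot bolt (247,316), stop pins (187,343) and (316,322), and the fence's near top edge from (695,172) to (743,447). Next I'll fit the board frame.

```bash
cat >> h.py <<'E'
def cp(c,u,v,z): return pix(c,230+(u+.5)/4-.5,120+(v+.5)/4-.5,z)
E
python3 - <<'E'
from h import *
c=np.load("top0.npz")
P=dict(handle=cp(c,50,421,.099),knob=cp(c,139,332,.09),pivot=cp(c,247,316,.061),pinA=cp(c,187,343,.054),pinB=cp(c,316,322,.054),
 f1=cp(c,695,172,.052),f2=cp(c,743,447,.052),s1=cp(c,53,246,.02),s2=cp(c,716,135,.02),s3=cp(c,99,539,.02),
 j1=cp(c,445,266,.053),j2=cp(c,472,447,.053),glue=cp(c,226,48,.125),
 p1=cp(c,485,227,.036),p2=cp(c,666,204,.036),p3=cp(c,700,438,.036),p4=cp(c,517,464,.036),
 b1=cp(c,200,458,.048),b2=cp(c,325,441,.048))
# fit board frame: known pts
kn={"pivot":(0,.0504),"pinA":(-.046,.039),"pinB":(.046,.039)}
A=[];b=[]
from scipy.optimize import least_squares
def R(t): return np.array([[np.cos(t),-np.sin(t)],[np.sin(t),np.cos(t)]])
def res(q):
    r=[R(q[2])@np.array(k)+q[:2]-P[n][:2] for n,k in kn.items()]
    B=lambda n:R(q[2]).T@(P[n][:2]-q[:2])
    r.append([B("f1")[0]-.325,B("f2")[0]-.325]); r.append([B("handle")[1]]*1)
    return np.concatenate(r)
s=least_squares(res,[.5,.06,-1.5]); q=s.x; print("frame",np.round(q,4),np.round(s.fun*1e3,1))
np.save("q.npy",q)
for n,p in P.items(): print(n,np.round(p[:2],4),"board mm",np.round(R(q[2]).T@(p[:2]-q[:2])*1e3,1))
E
```

```text
frame [ 0.5034  0.0568 -1.4363] [-0.2  0.3 -0.5  2.2 -0.5  0.4 -1.5 -1.5 -0.7]
handle [0.4843 0.193 ] board mm [-137.6   -0.7]
knob [0.5425 0.1341] board mm [-71.4  49.1]
pivot [0.5536 0.0632] board mm [ 0.4 50.5]
pinA [0.5364 0.1054] board mm [-43.8  39.2]
pinB [0.5487 0.016 ] board mm [46.5 39.4]
f1 [ 0.6471 -0.2502] board mm [323.5 101.2]
f2 [ 0.4554 -0.2762] board mm [323.5 -92.3]
s1 [0.6098 0.2027] board mm [-130.3  125. ]
s2 [ 0.6781 -0.2728] board mm [350.  128.9]
s3 [0.4014 0.1731] board mm [-128.9  -85.5]
j1 [ 0.5855 -0.0743] board mm [140.9  63.8]
j2 [ 0.4599 -0.0894] board mm [139.  -62.7]
glue [0.7258 0.0697] board mm [ 17.  222.1]
p1 [ 0.614  -0.1042] board mm [174.3  88. ]
p2 [ 0.6272 -0.2322] board mm [302.9  83.9]
p3 [ 0.4622 -0.25  ] board mm [298.5 -82. ]
p4 [ 0.4472 -0.1216] board mm [169.2 -79.6]
b1 [0.4569 0.0984] board mm [-47.5 -40.5]
b2 [0.4665 0.0118] board mm [ 39.6 -42.6]
```

```bash
cat >> h.py <<'E'
q=np.load("q.npy"); Rb=np.array([[np.cos(q[2]),-np.sin(q[2])],[np.sin(q[2]),np.cos(q[2])]])
def where(s):
    return Rb.T@(s["ee_pos"][:2]-q[:2])*1e3, s["ee_pos"][2]*1e3, np.degrees(s["eef_rot"][2]-q[2])
def go(bx,by,z,byaw=None):
    "tool shift (cm) to board mm (bx,by,z); byaw = wanted yaw of tool x rel. to board x, deg"
    from station import telemetry
    s=telemetry.read_state(); b,zz,y=where(s)
    print("t",round(s["clock"],2),"board",np.round(b,1),"z",round(zz,1),"yaw_b",round(y,1),"F board",np.round(Rb.T@s["force"][:2],1),round(s["force"][2],1),"j6",round(s["joint_pos"][5],2),"grip",round(s["grip_width"],2))
    d=Rb@(np.array([bx,by])-b)/10; w=s["eef_rot"][2]; c,n=np.cos(w),np.sin(w)
    print("tool shift cm",np.round([c*d[0]+n*d[1],n*d[0]-c*d[1],(zz-z)/10],2), "turn", None if byaw is None else round((y-byaw+180)%360-180,1))
E
python3 - <<'E'
from h import *
go(-75,15,200,270)
E
```

```text
t 0.1 board [ 529.4 -408.4] z 208.0 yaw_b 100.3 F board [0.7 0. ] 0.9 j6 -0.2 grip 1.0
tool shift cm [ 52.44 -51.92   0.8 ] turn -169.7
```

```bash
python3 -m crank '[[1,[2.6,-2.6,0],0],[1,[2.6,-2.6,0],0],[1,[2.6,-2.6,0],0],[1,[2.6,-2.6,0],0],[1,[2.6,-2.6,0],0],[1,[2.6,-2.6,0],0],[1,[2.6,-2.6,0],0],[1,[2.6,-2.6,0],0],[1,[2.6,-2.6,0],0],[1,[2.6,-2.6,0],0],[1,[2.6,-2.6,0],0],[1,[2.6,-2.6,0],0],[1,[2.6,-2.6,0],0],[1,[2.6,-2.6,0],0],[1,[2.6,-2.6,0],0],[1,[2.6,-2.6,0],0],[1,[2.6,-2.6,0],0],[1,[2.6,-2.6,0],0],[1,[2.6,-2.6,0],0],[1,[2.6,-2.6,0],0]]'
python3 -m crank '[[1,[0,0,0],-7.1],[1,[0,0,0],-7.1],[1,[0,0,0],-7.1],[1,[0,0,0],-7.1],[1,[0,0,0],-7.1],[1,[0,0,0],-7.1],[1,[0,0,0],-7.1],[1,[0,0,0],-7.1],[1,[0,0,0],-7.1],[1,[0,0,0],-7.1],[1,[0,0,0],-7.1],[1,[0,0,0],-7.1],[1,[0,0,0],-7.1],[1,[0,0,0],-7.1],[1,[0,0,0],-7.1],[1,[0,0,0],-7.1],[1,[0,0,0],-7.1],[1,[0,0,0],-7.1],[1,[0,0,0],-7.1],[1,[0,0,0],-7.1]]'
python3 -m crank '[[1,[0,0,0],-7],[1,[0,0,0],-7],[1,[0,0,0],-7],[1,[0,0,0],-6.7],[1,[0,0,0],0],[1,[0,0,0],0]]'
python3 -c "
from h import *
go(-75,15,62,270)"
```

```text
clock: 1.77
ee_pos: [0.504, 0.1339, 0.2083]
eef_rot: [-3.142, 0.001, 0.314]
force: [1.1, -1.4, -0.7]
grip_width: -0.001
grip_force: 0.0
clock: 3.43
ee_pos: [0.5035, 0.132, 0.2082]
eef_rot: [-3.141, -0.001, 2.798]
force: [0.3, 0.7, 0.5]
grip_width: 0.001
grip_force: 0.0
clock: 3.93
ee_pos: [0.5036, 0.132, 0.2084]
eef_rot: [3.142, -0.001, -3.011]
force: [-0.0, 0.6, -0.5]
grip_width: 0.003
grip_force: 0.0
t 3.93 board [-74.5  10.3] z 208.4 yaw_b -90.2 F board [-0.6  0.1] -0.5 j6 -1.66 grip 0.0
tool shift cm [-0.47  0.05 14.64] turn -0.2
```

```bash
python3 -m crank '[[1,[0,0,3],0],[1,[0,0,3],0],[1,[0,0,3],0],[1,[0,0,3],0],[1,[0,0,2],0],[1,[0,0,0.6],0],[1,[0,0,0],0]]'
python3 -m crank '[[1,[-0.5,0,0],0],[1,[-0.4,0,0],0],[1,[-0.4,0,0],0],[1,[-0.3,0,0],0],[1,[-0.2,0,0],0],[1,[0,0,0],0]]'
python3 - <<'E'
from h import *
from station import viewer
go(-75,29,62,270)
c=viewer.camera("top"); crop(c,220,140,360,245,5,"pics/top1.png"); np.savez("top1.npz",**c)
E
```

```text
clock: 4.52
ee_pos: [0.5024, 0.1319, 0.061]
eef_rot: [3.141, -0.004, -3.01]
force: [-0.7, -0.4, 0.1]
grip_width: -0.005
grip_force: 0.0
clock: 5.02
ee_pos: [0.5227, 0.1344, 0.0633]
eef_rot: [-3.141, 0.001, -3.008]
force: [0.6, -0.7, -0.6]
grip_width: -0.001
grip_force: 0.0
t 5.02 board [-74.4  29.5] z 63.3 yaw_b -90.0 F board [0.8 0.5] -0.6 j6 -1.66 grip -0.0
tool shift cm [0.05 0.06 0.13] turn -0.0
```

View pics/top1.png

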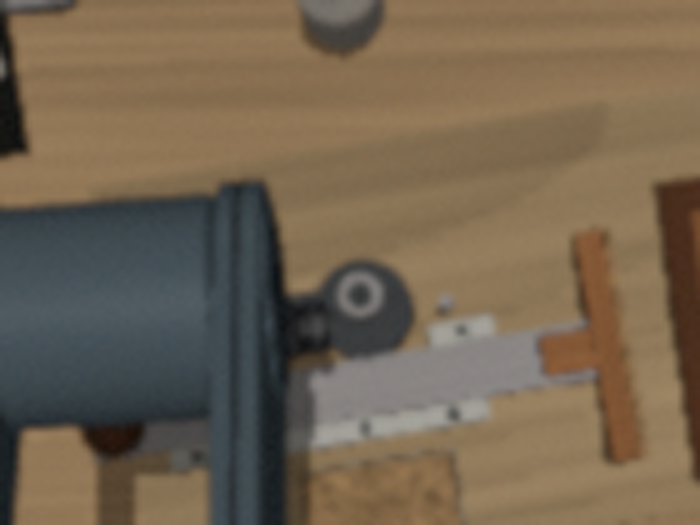

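The top view shows the arm hiding the knob, with the cam at (360,300) still in place and nothing disturbed; the wrist reads no contact yet. I'll start the arc.

```bash
python3 -m crank '[[1,[-0.3,0,0],0],[1,[-0.53,0.13,0],4],[1,[-0.53,0.13,0],4],[1,[-0.53,0.13,0],4],[1,[-0.53,0.13,0],4],[1,[-0.53,0.13,0],4],[1,[-0.53,0.13,0],4],[1,[-0.53,0.13,0],4],[1,[-0.53,0.13,0],4],[1,[-0.53,0.13,0],4]]'
python3 - <<'E'
from h import *
t=np.radians(36); p=[-75*np.cos(t)+0*21-21*np.sin(t)*1, 50.4+75*np.sin(t)-21*np.cos(t)]; print(np.round(p,1))
go(*p,62,270-36)
E
```

```text
clock: 5.9
ee_pos: [0.5715, 0.1394, 0.0623]
eef_rot: [-3.14, -0.003, 2.644]
force: [-3.1, -0.3, 0.3]
grip_width: -0.001
grip_force: 1.4
[-73.   77.5]
t 5.9 board [-72.7  78.5] z 62.3 yaw_b 233.8 F board [-0.1 -3.1] 0.3 j6 -1.02 grip -0.0
tool shift cm [ 0.1  -0.04  0.03] turn -0.2
```

```bash
python3 -m crank '[[1,[-0.53,0.13,0],4],[1,[-0.53,0.13,0],4],[1,[-0.53,0.13,0],4],[1,[-0.53,0.13,0],4],[1,[-0.53,0.13,0],4],[1,[-0.53,0.13,0],4],[1,[-0.53,0.13,0],4],[1,[-0.53,0.13,0],4],[1,[-0.53,0.13,0],4],[1,[-0.53,0.13,0],4],[1,[-0.53,0.13,0],4],[1,[-0.53,0.13,0],4],[1,[-0.53,0.13,0],4],[1,[-0.53,0.13,0],4],[1,[-0.53,0.13,0],4],[1,[-0.53,0.13,0],4],[1,[-0.53,0.13,0],4],[1,[-0.53,0.13,0],4]]'
python3 - <<'E'
from h import *
t=np.radians(108); p=[-75*np.cos(t)-21*np.sin(t), 50.4+75*np.sin(t)-21*np.cos(t)]; print(np.round(p,1))
go(*p,62,270-108)
E
```

```text
clock: 7.4
ee_pos: [0.6327, 0.0713, 0.0622]
eef_rot: [-3.139, -0.001, 1.387]
force: [-1.8, 2.7, 1.0]
grip_width: -0.001
grip_force: 1.3
[  3.2 128.2]
t 7.4 board [  3. 130.] z 62.2 yaw_b 161.8 F board [-2.9 -1.4] 1.0 j6 0.12 grip -0.0
tool shift cm [-0.08 -0.16  0.02] turn -0.2
```

Tracking to 2 mm; continuing to the far stop.

```bash
python3 -m crank '[[1,[-0.55,0.1,0],4],[1,[-0.55,0.1,0],4],[1,[-0.53,0.12,0],4],[1,[-0.53,0.13,0],4],[1,[-0.53,0.13,0],4],[1,[-0.53,0.13,0],4],[1,[-0.53,0.13,0],4],[1,[-0.53,0.13,0],4],[1,[-0.53,0.13,0],4],[1,[-0.53,0.13,0],4],[1,[-0.53,0.13,0],4],[1,[-0.53,0.13,0],4],[1,[-0.53,0.13,0],4],[1,[-0.53,0.13,0],4],[1,[-0.53,0.13,0],4],[1,[-0.53,0.13,0],4],[1,[-0.53,0.13,0],4]]'
python3 - <<'E'
from h import *
t=np.radians(180); p=[-75*np.cos(t)-21*np.sin(t), 50.4+75*np.sin(t)-21*np.cos(t)]; print(np.round(p,1))
go(*p,62,90)
E
```

```text
clock: 8.82
ee_pos: [0.5915, -0.0061, 0.0626]
eef_rot: [-3.141, -0.001, 0.2]
force: [1.7, 2.9, -1.9]
grip_width: -0.001
grip_force: 1.3
[75.  71.4]
t 8.82 board [74.2 78.8] z 62.6 yaw_b 93.8 F board [-2.6  2.1] -1.9 j6 1.17 grip -0.0
tool shift cm [-0.75  0.04  0.06] turn 3.8
```

```bash
python3 -m crank '[[1,[-0.4,0.05,0],3.8],[1,[-0.3,0,0],0],[1,[-0.2,0,0],0],[1,[-0.2,0,0],0],[1,[0,0,0],0]]'
python3 -c "
from h import *
go(75,71.4,62,90)"
```

```text
clock: 9.23
ee_pos: [0.5844, -0.0088, 0.0634]
eef_rot: [3.14, -0.009, 0.139]
force: [11.2, 2.2, -7.5]
grip_width: -0.002
grip_force: 5.9
t 9.23 board [75.8 71.5] z 63.4 yaw_b 90.3 F board [-0.7 11.4] -7.5 j6 1.22 grip -0.0
tool shift cm [-0.01 -0.08  0.14] turn 0.3
```

```bash
python3 -m crank '[[1,[1,0,0],0],[1,[1.2,0,-1],0],[1,[0,0,-3],0],[1,[0,0,-3],0],[1,[-1,-1,-1],0],[1,[-1,-3,0],-5],[1,[0,0,0],0]]'
python3 - <<'E'
from h import *
from station import viewer
go(-195,0,130,90)
c=viewer.camera("top"); crop(c,220,120,440,260,3.5,"pics/top2.png"); np.savez("top2.npz",**c)
E
```

```text
clock: 9.82
ee_pos: [0.5746, 0.0347, 0.1438]
eef_rot: [-3.139, 0.0, 0.233]
force: [-0.7, 1.2, -0.1]
grip_width: 0.001
grip_force: 0.0
t 9.82 board [31.4 67.6] z 143.8 yaw_b 95.6 F board [-1.3 -0.5] -0.1 j6 1.2 grip 0.0
tool shift cm [ -4.51 -23.2    1.38] turn 5.6
```

View pics/top2.png

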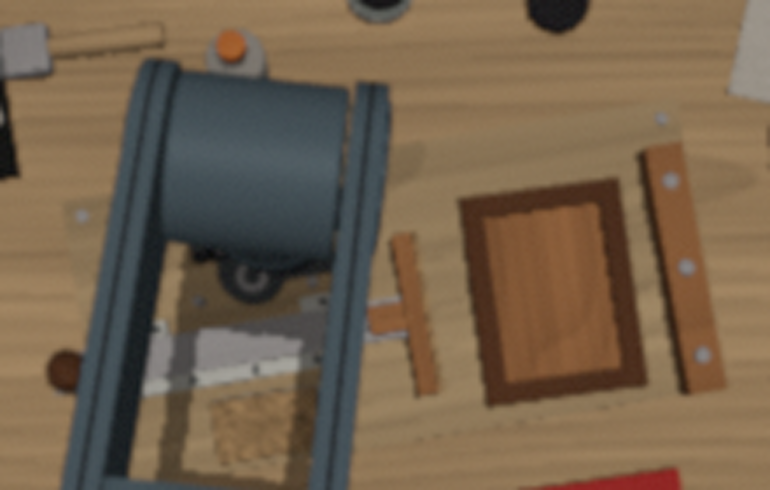

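The crop shows the handle at (67,371), slightly back of where it was. The lever now points forward under the wrist, and the bystanders are in place. Next I go behind the handle.

```bash
python3 -m crank '[[1,[-0.7,-3.3,0],0],[1,[-0.7,-3.3,0],0],[1,[-0.6,-3.3,0],0],[1,[-0.6,-3.3,0],0],[1,[-0.6,-3.3,0],0],[1,[-0.6,-3.3,0],0],[1,[-0.7,-3.4,0],0],[1,[0,0,0],-7],[1,[0,0,0],-7],[1,[0,0,0],-7],[1,[0,0,0],-7],[1,[0,0,0],-7],[1,[0,0,0],-7],[1,[0,0,0],-7],[1,[0,0,0],-7],[1,[0,0,0],-7],[1,[0,0,0],-7],[1,[0,0,0],-7],[1,[0,0,0],-7],[1,[0,0,0],0]]'
python3 - <<'E'
from h import *
from station import viewer
go(-195,0,62,180)
c=viewer.camera("top"); crop(c,210,120,430,260,3.5,"pics/top3.png"); np.savez("top3.npz",**c)
E
```

```text
clock: 11.53
ee_pos: [0.4813, 0.2468, 0.1423]
eef_rot: [-3.141, 0.0, 1.696]
force: [-0.4, -0.5, 0.2]
grip_width: 0.004
grip_force: 0.0
t 11.53 board [-191.3    3.5] z 142.3 yaw_b 179.5 F board [ 0.5 -0.4] 0.2 j6 0.14 grip 0.0
tool shift cm [ 0.37 -0.36  8.03] turn -0.5
```

View pics/top3.png

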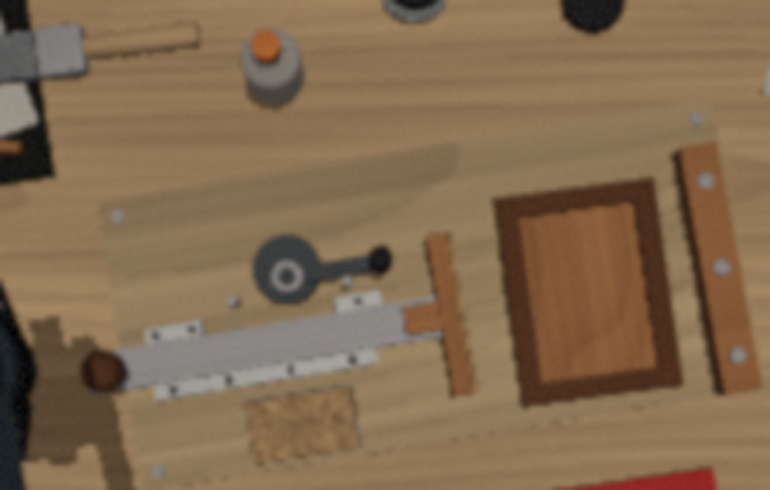

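The view shows the lever forward (pivot (286,275), knob (380,259)), the handle at (103,370), and the plaque still untouched. I'll check the numbers.

```bash
python3 - <<'E'
from h import *
c=np.load("top3.npz")
for n,u,v,z in [("handle",103,370,.099),("knob",380,258,.09),("pivot",286,275,.061),("jaw",465,393,.053)]:
    p=pix(c,210+(u+.5)/3.5-.5,120+(v+.5)/3.5-.5,z); print(n,np.round(Rb.T@(p[:2]-q[:2])*1e3,1))
E
python3 -m crank '[[1,[0.3,-0.35,2],0],[1,[0.3,0,2],0],[1,[0,0,2],0],[1,[0,0,2],0],[1,[0,0,0],0]]'
python3 -c "
from h import *
go(-90-28,0,62,180)"
```

```text
handle [-145.8   -0.7]
knob [75.  50.9]
pivot [ 0.5 51.6]
jaw [124.8 -62. ]
clock: 12.0
ee_pos: [0.4742, 0.2517, 0.0589]
eef_rot: [-3.134, 0.001, 1.687]
force: [-0.6, 0.5, 0.0]
grip_width: -0.004
grip_force: 0.0
t 12.0 board [-197.1   -2.8] z 58.9 yaw_b 179.0 F board [-0.6 -0.6] 0.0 j6 0.16 grip -0.0
tool shift cm [-7.9   0.43 -0.31] turn -1.0
```

```bash
python3 -m crank '[[1,[-0.5,0.1,-0.1],0],[1,[-0.5,0.1,-0.1],-1],[1,[-0.5,0.1,0],0],[1,[-0.5,0,0],0],[1,[-0.4,0,0],0],[1,[-0.4,0,0],0],[1,[-0.4,0,0],0],[1,[-0.4,0,0],0],[1,[-0.4,0,0],0],[1,[-0.4,0,0],0],[1,[-0.4,0,0],0],[1,[-0.4,0,0],0],[1,[-0.4,0,0],0]]'
python3 -c "
from h import *
go(-90-28,0,62,180)"
```

```text
clock: 13.08
ee_pos: [0.4889, 0.1977, 0.0656]
eef_rot: [3.139, -0.0, 1.708]
force: [2.8, 5.6, 6.7]
grip_width: 0.0
grip_force: 4.1
t 13.08 board [-141.6    4.4] z 65.6 yaw_b 180.2 F board [-5.2  3.5] 6.7 j6 0.03 grip 0.0
tool shift cm [-2.36 -0.45  0.36] turn 0.2
```

```bash
python3 -m crank '[[1,[0.6,0,0],0],[1,[0.6,0,0],0],[1,[0,0,0],0]]'
python3 - <<'E'
from h import *
from station import viewer
go(-90-28,0,68,180)
c=viewer.camera("top"); crop(c,210,150,370,270,5,"pics/top4.png"); np.savez("top4.npz",**c)
c=viewer.camera("scene"); crop(c,290,150,430,255,5.5,"pics/sc4.png"); 
E
```

```text
clock: 13.33
ee_pos: [0.4847, 0.2099, 0.0641]
eef_rot: [-3.139, 0.0, 1.709]
force: [0.1, -0.5, 0.0]
grip_width: 0.004
grip_force: 0.0
t 13.33 board [-154.3    2. ] z 64.1 yaw_b 180.2 F board [ 0.5 -0. ] 0.0 j6 0.06 grip 0.0
tool shift cm [-3.63 -0.21 -0.39] turn 0.2
```

View pics/top4.png

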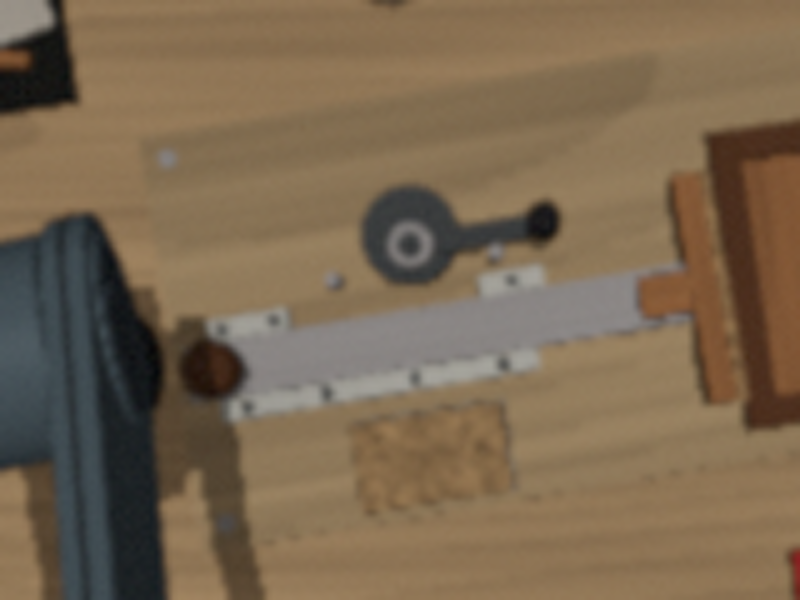

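The handle is now at (212,370), the jaw at (705,290) is near the plaque, and the lever still points forward. I'll correct y and z, then keep pushing.

```bash
python3 -m crank '[[1,[-0.4,-0.25,-0.6],0],[1,[-0.5,0,0],0],[1,[-0.4,0,0],0],[1,[-0.3,0,0],0],[1,[-0.3,0,0],0],[1,[-0.3,0,0],0],[1,[-0.3,0,0],0],[1,[-0.3,0,0],0]]'
python3 -c "
from h import *
go(-90-28,0,70,180)"
```

```text
clock: 14.1
ee_pos: [0.4873, 0.1824, 0.0709]
eef_rot: [3.141, -0.002, 1.708]
force: [-0.5, 5.8, 2.0]
grip_width: 0.0
grip_force: 2.8
t 14.1 board [-126.6    0.8] z 70.9 yaw_b 180.1 F board [-5.8  0.3] 2.0 j6 0.0 grip 0.0
tool shift cm [-0.86 -0.09  0.09] turn 0.1
```

```bash
python3 -m crank '[[1,[-0.25,0,0],0],[1,[-0.25,0,0],0],[1,[-0.25,0,0],0],[1,[-0.2,0,0],0],[1,[-0.2,0,0],0],[1,[-0.1,0,0],0],[1,[0,0,0],0]]'
python3 -c "
from h import *
go(-90-28,0,70,180)"
```

```text
clock: 14.68
ee_pos: [0.4891, 0.1697, 0.0709]
eef_rot: [3.141, -0.002, 1.708]
force: [-0.4, 5.8, 1.1]
grip_width: -0.0
grip_force: 2.2
t 14.68 board [-113.8    0.9] z 70.9 yaw_b 180.1 F board [-5.8  0.4] 1.1 j6 -0.02 grip -0.0
tool shift cm [ 0.42 -0.09  0.09] turn 0.1
```

```bash
python3 -m crank '[[1,[-0.2,0,0],0],[1,[-0.2,0,0],0],[1,[0,0,0],0]]'; python3 -m crank '[[1,[-0.2,0,0],0],[1,[-0.1,0,0],0],[1,[0,0,0],0]]'
python3 - <<'E'
from h import *
from station import viewer
go(-90-28,0,70,180)
c=viewer.camera("top"); crop(c,230,120,430,270,4,"pics/top5.png"); np.savez("top5.npz",**c)
E
```

```text
clock: 14.93
ee_pos: [0.4894, 0.1682, 0.0712]
eef_rot: [3.14, -0.006, 1.707]
force: [-1.0, 14.7, 3.0]
grip_width: 0.002
grip_force: 6.2
clock: 15.18
ee_pos: [0.4894, 0.1679, 0.0713]
eef_rot: [3.14, -0.01, 1.706]
force: [-3.2, 24.9, 4.0]
grip_width: -0.0
grip_force: 10.0
t 15.18 board [-112.    1.] z 71.3 yaw_b 180.0 F board [-25.1   0.2] 4.0 j6 -0.03 grip -0.0
tool shift cm [ 0.6  -0.1   0.13] turn 0.0
```

View pics/top5.png

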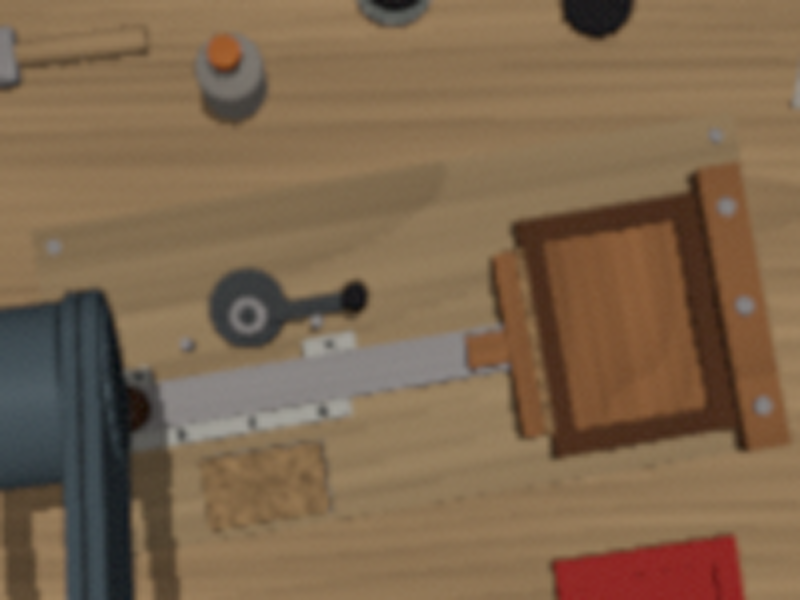

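The force rose to 25 N with the tip stalled. The picture shows the plaque flush between jaw (517,345) and fence (695,172)-(743,447), with the lever still forward and knob at (353,297). Next I move to the knob's bar side, at board (75, 18).

```bash
python3 -m crank '[[1,[1.5,0,0],0],[1,[1.2,0,0],0],[1,[0,0,-3],0],[1,[0,0,-3],0],[1,[0,0,-2],0],[1,[-3,0.3,0],0],[1,[-3.5,0.3,0],0],[1,[-3.5,0.3,0],0],[1,[-3.5,0.3,0],0],[1,[-3.5,0.3,0],0],[1,[-3.5,0.2,0],0],[1,[-0.8,0,0],0],[1,[0,0,0],0]]'
python3 -m crank '[[1,[0,0,0],7],[1,[0,0,0],7],[1,[0,0,0],7],[1,[0,0,0],7],[1,[0,0,0],7],[1,[0,0,0],7],[1,[0,0,0],7],[1,[0,0,0],7],[1,[0,0,0],7],[1,[0,0,0],7],[1,[0,0,0],7],[1,[0,0,0],7],[1,[0,0,0],6],[1,[0,0,0],0],[1,[0,0,0],0]]'
python3 -c "
from h import *
go(75,18,62,90)"
```

```text
clock: 16.32
ee_pos: [0.5326, -0.0226, 0.1504]
eef_rot: [-3.141, 0.001, 1.704]
force: [-0.3, -0.4, -0.2]
grip_width: 0.001
grip_force: 0.0
clock: 17.57
ee_pos: [0.5319, -0.0185, 0.1506]
eef_rot: [-3.141, 0.001, 0.142]
force: [0.2, 0.0, 0.1]
grip_width: 0.002
grip_force: 0.0
t 17.57 board [78.4 18.1] z 150.6 yaw_b 90.4 F board [0.  0.2] 0.1 j6 1.18 grip 0.0
tool shift cm [-0.01 -0.34  8.86] turn 0.4
```

```bash
python3 -m crank '[[1,[0,-0.3,2],0],[1,[0,0,2],0],[1,[0,0,2],0],[1,[0,0,2],0],[1,[0,0,0.8],0],[1,[0,0,0],0],[1,[0.5,0,0],0],[1,[0.4,0,0],0],[1,[0.3,0,0],0],[1,[0,0,0],0]]'
python3 -c "
from h import *
go(75,29,62,90)"
```

```text
clock: 18.4
ee_pos: [0.5451, -0.0153, 0.0638]
eef_rot: [3.141, -0.002, 0.138]
force: [0.0, -0.1, 0.4]
grip_width: 0.003
grip_force: 0.2
t 18.4 board [77.  31.6] z 63.8 yaw_b 90.2 F board [ 0.1 -0. ] 0.4 j6 1.2 grip 0.0
tool shift cm [-0.26 -0.2   0.18] turn 0.2
```

```bash
python3 -m crank '[[1,[0.53,0,0],-4],[1,[0.53,0.1,0],-4],[1,[0.53,0.12,0],-4],[1,[0.53,0.12,0],-4],[1,[0.53,0.12,0],-4],[1,[0.53,0.12,0],-4],[1,[0.53,0.12,0],-4],[1,[0.53,0.12,0],-4],[1,[0.53,0.12,0],-4],[1,[0.53,0.12,0],-4],[1,[0.53,0.12,0],-4],[1,[0.53,0.12,0],-4],[1,[0.53,0.12,0],-4],[1,[0.53,0.12,0],-4],[1,[0.53,0.12,0],-4],[1,[0.53,0.12,0],-4],[1,[0.53,0.12,0],-4],[1,[0.53,0.12,0],-4]]'
python3 - <<'E'
from h import *
t=np.radians(72); p=[75*np.cos(t)+21*np.sin(t), 50.4+75*np.sin(t)-21*np.cos(t)]; print(np.round(p,1))
go(*p,62,90+72)
E
```

```text
clock: 19.9
ee_pos: [0.625, 0.0297, 0.0636]
eef_rot: [3.139, 0.001, 1.398]
force: [0.8, -3.2, -0.6]
grip_width: 0.002
grip_force: 1.6
[ 43.1 115.2]
t 19.9 board [ 43.1 116.8] z 63.6 yaw_b 162.4 F board [3.3 0.4] -0.6 j6 0.04 grip 0.0
tool shift cm [-0.05 -0.15  0.16] turn 0.4
```

```bash
python3 -m crank '[[1,[0.53,0.1,0],-4],[1,[0.53,0.1,0],-4],[1,[0.53,0.12,0],-4],[1,[0.53,0.12,0],-4],[1,[0.53,0.12,0],-4],[1,[0.53,0.12,0],-4],[1,[0.53,0.12,0],-4],[1,[0.53,0.12,0],-4],[1,[0.53,0.12,0],-4],[1,[0.53,0.12,0],-4],[1,[0.53,0.12,0],-4],[1,[0.53,0.12,0],-4],[1,[0.53,0.12,0],-4],[1,[0.53,0.12,0],-4],[1,[0.53,0.12,0],-4],[1,[0.53,0.12,0],-4],[1,[0.53,0.12,0],-4],[1,[0.53,0.12,0],-4]]'
python3 - <<'E'
from h import *
t=np.radians(144); p=[75*np.cos(t)+21*np.sin(t), 50.4+75*np.sin(t)-21*np.cos(t)]; print(np.round(p,1))
go(*p,62,90+144)
E
```

```text
clock: 21.4
ee_pos: [0.6078, 0.1209, 0.064]
eef_rot: [3.139, 0.005, 2.654]
force: [5.0, 0.2, -0.8]
grip_width: -0.001
grip_force: 1.6
[-48.3 111.5]
t 21.4 board [-49.6 112. ] z 64.0 yaw_b 234.4 F board [0.4 5. ] -0.8 j6 -1.07 grip -0.0
tool shift cm [-0.03 -0.13  0.2 ] turn 0.4
```

```bash
python3 -m crank '[[1,[0.53,0.1,0.1],-4],[1,[0.53,0.1,0],-4],[1,[0.53,0.12,0],-4],[1,[0.53,0.12,0],-4],[1,[0.53,0.12,0],-4],[1,[0.53,0.12,0],-4],[1,[0.53,0.12,0],-4],[1,[0.53,0.12,0],-4],[1,[0.3,0,0],-3],[1,[0,0,0],0]]'
python3 - <<'E'
from h import *
go(-75,71.4,62,270)
E
```

```text
clock: 22.23
ee_pos: [0.5705, 0.1397, 0.0671]
eef_rot: [-3.14, 0.015, -3.018]
force: [4.8, -0.0, 15.6]
grip_width: 0.001
grip_force: 7.6
t 22.23 board [-73.2  77.6] z 67.1 yaw_b -90.7 F board [0.7 4.7] 15.6 j6 -1.64 grip 0.0
tool shift cm [0.62 0.17 0.51] turn -0.7
```

```bash
python3 -m crank '[[1,[0.2,0,-0.3],0],[1,[0.2,0,0],0],[1,[0.2,0,0],0],[1,[0,0,0],0]]'
python3 - <<'E'
from h import *
go(-75,71.4,62,270)
E
```

```text
clock: 22.57
ee_pos: [0.5617, 0.1391, 0.0673]
eef_rot: [-3.141, 0.009, -3.022]
force: [5.1, 1.1, 7.9]
grip_width: 0.001
grip_force: 4.3
t 22.57 board [-73.8  68.8] z 67.3 yaw_b -90.8 F board [-0.4  5.2] 7.9 j6 -1.64 grip 0.0
tool shift cm [-0.26  0.13  0.53] turn -0.8
```

```bash
python3 -m crank '[[1,[0.2,0,0],0],[1,[0.2,0,0],0],[1,[0,0,0],0]]'
python3 - <<'E'
from h import *
go(-75,71.4,62,270)
E
```

```text
clock: 22.82
ee_pos: [0.5581, 0.1386, 0.0674]
eef_rot: [-3.141, 0.009, -3.022]
force: [5.5, 1.2, 8.1]
grip_width: 0.003
grip_force: 4.1
t 22.82 board [-73.7  65.1] z 67.4 yaw_b -90.8 F board [-0.4  5.7] 8.1 j6 -1.64 grip 0.0
tool shift cm [-0.63  0.14  0.54] turn -0.8
```

```bash
python3 - <<'E'
from h import *
from station import viewer
c=viewer.camera("scene"); crop(c,300,140,420,230,6,"pics/sc6.png"); np.savez("sc6.npz",**c)
c=viewer.camera("top"); np.savez("top6.npz",**c)
E
```

```text
(no output)
```

View pics/sc6.png

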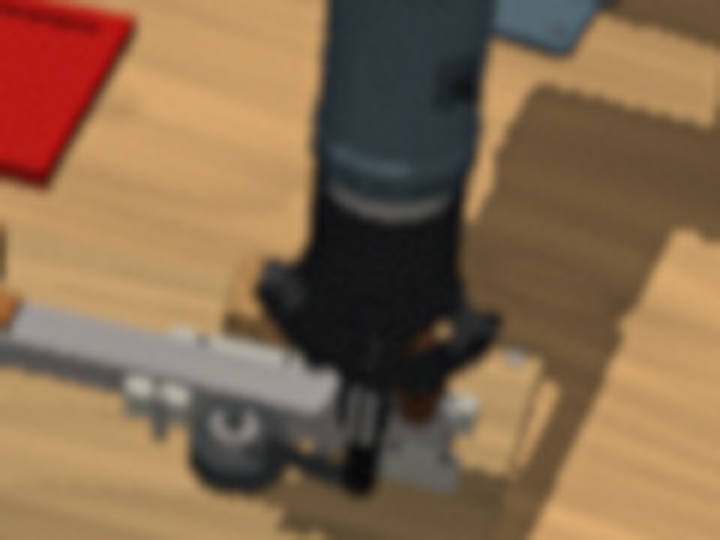

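```bash
python3 - <<'E'
from h import *
c=np.load("sc6.npz")
def proj(b,z):
    p=np.array([*(Rb@np.array(b)/1e3+q[:2]),z/1e3]); P=np.linalg.inv(c["pose"])@np.append(p,1); u=c["mtx"]@P[:3]; u=u[:2]/u[2]
    return np.round((u-[300,140]+.5)*6-.5)
print("TCP",proj([-73.7,65.1],67),"bolt",proj([0,50.4],61),"handle",proj([-90,0],99))
for a in (0,10,20,30):
    t=np.radians(a); print(a,"knob top",proj([-75*np.cos(t),50.4+75*np.sin(t)],90),"base",proj([-75*np.cos(t),50.4+75*np.sin(t)],45))
for u,v in [(362,465),(362,480),(365,440),(360,400),(300,460)]: 
    d=dep(c,300+u/6,140+v/6); print((u,v),np.round(Rb.T@(d[:2]-q[:2])*1e3),round(d[2]*1e3))
E
```

```text
TCP [358. 460.] bolt [232. 415.] handle [424. 342.]
0 knob top [371. 411.] base [364. 469.]
10 knob top [362. 428.] base [356. 485.]
20 knob top [350. 443.] base [343. 501.]
30 knob top [333. 456.] base [327. 514.]
(362, 465) [-79.  72.] 70
(362, 480) [-80.  74.] 61
(365, 440) [-80.  76.] 94
(360, 400) [-75.  77.] 123
(300, 460) [-43.  60.] 49
```

```bash
python3 - <<'E'
from h import *
for n in ("sc6.npz","top6.npz"):
    c=np.load(n); v,u=np.mgrid[0:400,0:640]; z=c["depth"]; K=c["mtx"]
    p=np.stack([(u-K[0,2])/K[0,0]*z,(v-K[1,2])/K[1,1]*z,z],-1)@c["pose"][:3,:3].T+c["pose"][:3,3]
    b=(p[...,:2]-q[:2])@Rb*1e3; Z=p[...,2]*1e3
    m=(z>0)&(abs(b[...,0]+45)<20)&(abs(b[...,1]-55)<35)&(Z>44)&(Z<58)
    print(n,m.sum()); 
    for x0 in range(-65,-25,6):
        k=m&(abs(b[...,0]-x0)<3); 
        if k.any(): print(x0,np.round(np.sort(b[...,1][k])),np.round(Z[k].mean()))
    m=(z>0)&(abs(b[...,0]+77)<22)&(abs(b[...,1]-60)<40)&(Z>52)&(Z<100)
    print(np.round(np.c_[b[m],Z[m],v[m],u[m]])[:60:2].tolist())
E
```

```text
sc6.npz 67
-65 [61. 63. 69. 69.] 48.0
-59 [55. 57. 59. 62. 64. 65. 69.] 48.0
-53 [42. 43. 56. 57. 58. 61. 64. 66. 67. 67. 68.] 50.0
-47 [21. 36. 39. 41. 41. 43. 43. 43. 46. 51. 54. 57. 58. 58. 62. 65. 65. 66.] 49.0
-41 [54. 59. 61. 61. 62. 68.] 50.0
-35 [52. 53. 55. 57. 59. 59. 63. 63. 65. 68.] 50.0
-29 [44. 53. 54. 56. 62. 63. 64. 65. 67.] 50.0
[[-63.0, 71.0, 97.0, 210.0, 356.0], [-66.0, 72.0, 95.0, 211.0, 357.0], [-77.0, 77.0, 100.0, 212.0, 360.0], [-86.0, 74.0, 99.0, 212.0, 363.0], [-75.0, 79.0, 96.0, 213.0, 359.0], [-80.0, 75.0, 94.0, 213.0, 361.0], [-85.0, 66.0, 87.0, 213.0, 363.0], [-70.0, 71.0, 82.0, 214.0, 358.0], [-77.0, 71.0, 85.0, 214.0, 360.0], [-83.0, 70.0, 86.0, 214.0, 362.0], [-67.0, 70.0, 76.0, 215.0, 357.0], [-74.0, 73.0, 81.0, 215.0, 359.0], [-80.0, 74.0, 84.0, 215.0, 361.0], [-85.0, 64.0, 75.0, 215.0, 363.0], [-72.0, 76.0, 79.0, 216.0, 358.0], [-77.0, 70.0, 75.0, 216.0, 360.0], [-83.0, 70.0, 76.0, 216.0, 362.0], [-68.0, 69.0, 65.0, 217.0, 357.0], [-75.0, 73.0, 72.0, 217.0, 359.0], [-84.0, 69.0, 71.0, 217.0, 362.0], [-72.0, 74.0, 67.0, 218.0, 358.0], [-78.0, 73.0, 68.0, 218.0, 360.0], [-84.0, 72.0, 69.0, 218.0, 362.0], [-72.0, 72.0, 60.0, 219.0, 358.0], [-79.0, 74.0, 65.0, 219.0, 360.0], [-84.0, 66.0, 58.0, 219.0, 362.0], [-69.0, 73.0, 55.0, 220.0, 357.0], [-76.0, 74.0, 60.0, 220.0, 359.0], [-81.0, 69.0, 56.0, 220.0, 361.0], [-76.0, 74.0, 55.0, 221.0, 359.0]]
top6.npz 38
-47 [38. 38. 41. 41. 43. 44. 57. 60.] 54.0
-41 [38. 40. 54. 54. 57. 57. 59. 60.] 51.0
-35 [53. 53. 56. 56. 58. 59. 61. 62.] 50.0
-29 [38. 52. 52. 53. 55. 55. 58. 58. 60. 61.] 50.0
[]
```

The view suggests the fingertips (grey, ending near (365,440)) sit at about z 92, on top of the knob (black, (362,465)), with the lever about 10° short of its stop. The real tips look higher than the TCP reading. I'll back off and measure the tips by depth.

```bash
python3 -m crank '[[1,[0,0,-2],0],[1,[0,0,-2],0],[1,[-2,0,0],0],[1,[-2,0,0],0],[1,[0,0,0],0]]'
cat > tip.py <<'E'
from h import *
from station import viewer,telemetry
s=telemetry.read_state(); t,tz,_=where(s)
go(-75,71,50,270)
c=viewer.camera("scene"); np.savez("sc7.npz",**c)
v,u=np.mgrid[0:400,0:640]; z=c["depth"]; K=c["mtx"]
p=np.stack([(u-K[0,2])/K[0,0]*z,(v-K[1,2])/K[1,1]*z,z],-1)@c["pose"][:3,:3].T+c["pose"][:3,3]
b=(p[...,:2]-q[:2])@Rb*1e3; Z=p[...,2]*1e3
m=(z>0)&(np.hypot(b[...,0]-t[0],b[...,1]-t[1])<32)&(Z>52)
h,e=np.histogram(Z[m],bins=range(50,200,6)); print(list(zip(e,h)))
k=m&(Z<tz+40); print(np.round(np.c_[b[k],Z[k]])[-40:].tolist())
kn=(z>0)&(np.hypot(b[...,0]+75,b[...,1]-57)<25)&(Z>80)&(Z<93); print("knob top",kn.sum(),b[kn].mean(0),Z[kn].mean())
E
python3 tip.py
```

```text
clock: 23.33
ee_pos: [0.5971, 0.1431, 0.1054]
eef_rot: [-3.141, 0.004, -3.022]
force: [0.3, -0.2, -0.8]
grip_width: 0.001
grip_force: 0.0
t 23.33 board [-73.  104.4] z 105.4 yaw_b -90.8 F board [0.3 0.2] -0.8 j6 -1.64 grip 0.0
tool shift cm [3.34 0.15 5.54] turn -0.8
[(np.int64(50), np.int64(6)), (np.int64(56), np.int64(5)), (np.int64(62), np.int64(4)), (np.int64(68), np.int64(5)), (np.int64(74), np.int64(2)), (np.int64(80), np.int64(1)), (np.int64(86), np.int64(1)), (np.int64(92), np.int64(1)), (np.int64(98), np.int64(0)), (np.int64(104), np.int64(0)), (np.int64(110), np.int64(0)), (np.int64(116), np.int64(0)), (np.int64(122), np.int64(0)), (np.int64(128), np.int64(6)), (np.int64(134), np.int64(9)), (np.int64(140), np.int64(16)), (np.int64(146), np.int64(13)), (np.int64(152), np.int64(15)), (np.int64(158), np.int64(9)), (np.int64(164), np.int64(16)), (np.int64(170), np.int64(26)), (np.int64(176), np.int64(40)), (np.int64(182), np.int64(47)), (np.int64(188), np.int64(13))]
[[-83.0, 112.0, 141.0], [-86.0, 111.0, 141.0], [-70.0, 117.0, 137.0], [-73.0, 117.0, 138.0], [-75.0, 116.0, 138.0], [-78.0, 117.0, 140.0], [-81.0, 113.0, 138.0], [-84.0, 113.0, 138.0], [-87.0, 114.0, 140.0], [-70.0, 117.0, 133.0], [-72.0, 115.0, 132.0], [-76.0, 116.0, 134.0], [-78.0, 116.0, 135.0], [-80.0, 110.0, 129.0], [-77.0, 75.0, 93.0], [-79.0, 115.0, 130.0], [-74.0, 75.0, 87.0], [-77.0, 73.0, 82.0], [-75.0, 74.0, 78.0], [-78.0, 73.0, 78.0], [-68.0, 73.0, 69.0], [-72.0, 73.0, 70.0], [-75.0, 75.0, 74.0], [-72.0, 74.0, 67.0], [-76.0, 75.0, 70.0], [-78.0, 73.0, 68.0], [-72.0, 73.0, 62.0], [-76.0, 75.0, 65.0], [-79.0, 75.0, 66.0], [-82.0, 74.0, 66.0], [-69.0, 73.0, 56.0], [-73.0, 73.0, 57.0], [-76.0, 74.0, 60.0], [-79.0, 73.0, 60.0], [-82.0, 74.0, 62.0], [-70.0, 75.0, 53.0], [-73.0, 74.0, 53.0], [-76.0, 74.0, 54.0], [-77.0, 76.0, 53.0], [-80.0, 75.0, 53.0]]
knob top 15 [-80.42217513  68.84147045] 87.08362994730312
```

Confirmed: the tips are about 23 mm above the reported TCP, so they slipped over the knob's top, and the lever is about 11° short. I'll go lower (reading 39, true tip about 62) and push again.

```bash
python3 -m crank '[[1,[0,0.1,2.2],0],[1,[0,0,2.2],0],[1,[0,0,2.2],0],[1,[0,0,0],0],[1,[0.6,0,0],0],[1,[0.6,0,0],0],[1,[0.5,0,0],0],[1,[0.4,0,0],0],[1,[0.3,0,0],0],[1,[0,0,0],0]]'
python3 -c "
from h import *
go(-75,71.4,39,270)"
```

```text
clock: 24.22
ee_pos: [0.5754, 0.1422, 0.0411]
eef_rot: [3.141, 0.013, -3.022]
force: [14.0, 5.1, -9.6]
grip_width: 0.002
grip_force: 6.8
t 24.22 board [-75.   82.7] z 41.1 yaw_b -90.9 F board [-3.1 14.6] -9.6 j6 -1.64 grip 0.0
tool shift cm [ 1.13 -0.02  0.21] turn -0.9
```

```bash
python3 -m crank '[[1,[0.3,0,0],0],[1,[0.3,0,0],0],[1,[0.3,0,0],0],[1,[0,0,0],0]]'
python3 -m crank '[[1,[0.2,0,0],0],[1,[0.2,0,0],0],[1,[0,0,0],0]]'
python3 -c "
from h import *
go(-75,71.4,39,270)"
```

```text
clock: 24.55
ee_pos: [0.5672, 0.1424, 0.0416]
eef_rot: [3.139, 0.015, -3.023]
force: [12.9, 8.9, -6.6]
grip_width: -0.001
grip_force: 7.4
clock: 24.8
ee_pos: [0.5641, 0.1424, 0.0418]
eef_rot: [3.139, 0.017, -3.023]
force: [15.2, 11.0, -8.4]
grip_width: 0.001
grip_force: 8.5
t 24.8 board [-76.7  71.6] z 41.8 yaw_b -90.9 F board [-8.9 16.5] -8.4 j6 -1.64 grip 0.0
tool shift cm [ 0.02 -0.17  0.28] turn -0.9
```

```bash
python3 -m crank '[[1,[0.2,0,0],0],[1,[0.1,0,0],0],[1,[0,0,0],0]]'
python3 -m crank '[[1,[0.2,0,0],0],[1,[0.1,0,0],0],[1,[0,0,0],0]]'
python3 -c "
from h import *
go(-75,71.4,39,270)"
```

```text
clock: 25.05
ee_pos: [0.5641, 0.1423, 0.042]
eef_rot: [3.139, 0.023, -3.023]
force: [24.3, 12.3, -16.4]
grip_width: -0.002
grip_force: 12.6
clock: 25.3
ee_pos: [0.5641, 0.1423, 0.0422]
eef_rot: [3.138, 0.028, -3.023]
force: [31.0, 14.5, -22.5]
grip_width: 0.0
grip_force: 16.6
t 25.3 board [-76.6  71.6] z 42.2 yaw_b -90.9 F board [-10.2  32.7] -22.5 j6 -1.64 grip 0.0
tool shift cm [ 0.02 -0.16  0.32] turn -0.9
```

At the hard stop (stalled at y 71.6 while the force rose). I'll back off, raise clear and check.

```bash
python3 -m crank '[[1,[-1,0,0],0],[1,[-2,0,0],0],[1,[-1,0,0],0],[1,[0,0,-3],0],[1,[0,0,-3],0],[1,[0,0,-4],0],[1,[0,0,-4],0],[1,[-1,3.5,0],0],[1,[0,3.5,0],0],[1,[0,3.5,0],0],[1,[0,3.5,0],0],[1,[0,3,0],0],[1,[0,0,0],0],[1,[0,0,0],0]]'
python3 - <<'E'
from h import *
from station import viewer
go(-75,71,39,270)
c=viewer.camera("top"); crop(c,230,120,430,270,4,"pics/top8.png"); np.savez("top8.npz",**c)
E
```

```text
clock: 26.47
ee_pos: [0.5794, 0.3154, 0.18]
eef_rot: [3.141, 0.002, -3.018]
force: [-0.2, -0.3, 0.0]
grip_width: -0.002
grip_force: 0.0
t 26.47 board [-246.1  110. ] z 180.0 yaw_b -90.6 F board [ 0.3 -0.3] 0.0 j6 -1.36 grip -0.0
tool shift cm [  3.71 -17.15  14.1 ] turn -0.6
```

View pics/top8.png

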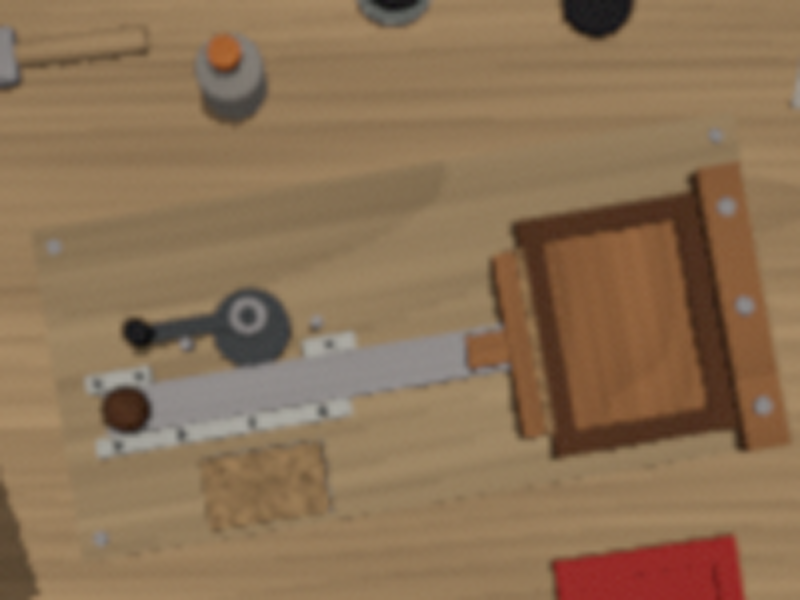

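Lever back at (139,332), the same pixel as at the start. The plaque lies flush against the fence, the handle is at (127,409), and the bystanders are unmoved. One numeric check before handing in.

```bash
python3 - <<'E'
from h import *
c=np.load("top8.npz")
for n,u,v,z in [("handle",127,409,.099),("knob",139,332,.09),("pl far L",513,222,.036),("pl far R",556,457,.036),("jaw1",518,250,.053),("jaw2",545,434,.053),("pl fence L",692,196,.036),("pl fence R",738,428,.036)]:
    print(n,np.round(Rb.T@(cp(c,u,v,z)[:2]-q[:2])*1e3,1))
for n in "05": 
    a=np.load(f"top{n}.npz")["color"].astype(int); d=abs(a-c["color"]).max(2)[100:260,230:480]>60; ys,xs=np.nonzero(d); print(n,d.sum(),(xs.min()+230,xs.max()+230,ys.min()+100,ys.max()+100) if d.any() else "")
E
```

```text
handle [-86.   -0.9]
knob [-71.4  49.1]
pl far L [194.4  88.4]
pl far R [196.9 -79.1]
jaw1 [192.7  66.7]
jaw2 [190.1 -61.9]
pl fence L [322.   86.6]
pl fence R [325.9 -79.3]
0 1036 (np.int64(236), np.int64(411), np.int64(170), np.int64(235))
5 2377 (np.int64(230), np.int64(321), np.int64(188), np.int64(259))
```

```bash
python3 -c "
from station import workorder
print(workorder.finish_job())"
```

```text
the job is handed in; nothing more can be done
None
```

The plaque is clamped flush against the end fence with the lever back at its first stop, and I handed the job in at about 26.5 s. During locking the fingertips slipped over the knob once, because they sit about 23 mm above the reported position, so I lowered them and pushed again to the stop.

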